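Clamp a drilled strap in its check nest and release it

TASK

Two check nests with toggle clamps stand on the bench, both thrown open; only one has a flat metal strap lying in it. Take that nest's clamp by its T-handle, swing the arm over centre and right down so that its pad presses on the strap, and let go so that the heavy arm holds the strap by itself for a second. Then swing the arm back until it stays fully open on its stop, and leave the strap lying in its nest and the empty nest's clamp open.

Things in the scene. Friction and masses are not known exactly. Their poses are not given: they have to be found in the camera images.
- nest: the loaded check nest, fixed: steel base 200 (x) x 120 x 12 mm, seat across it (top 28 mm up) with rims 7 mm proud, two cheeks 87 mm high holding the clamp's hinge (axis along y at x 65, z 75 mm). Origin on the bench under the seat's middle; x from seat to hinge, within 0.6 rad of straight ahead. The arm (0.5 kg) falls shut by its weight below 1.55 rad, open above 1.65; it takes up to 4 N at the handle.
- clamp: its clamp arm, steel bar 14 wide, 16 deep. Origin on the hinge axis (y). Black round T-handle, 18 dia, 124 long along y, at x -140 mm: grip either half, y +40 or -40; it can turn in the fingers. Pad face at x -65, z -41. Angle = tilt of z: 0 level on the strap (handle 75 mm up, nearer the robot), 1.92 on the open stop, past upright, leaning away from the robot (handle 210 mm up); starts there.
- strap: the flat metal strap, 140 (y) x 30 (x) x 6 mm, 0.2 kg, a dark hole near each end, loose in the nest with about 2 mm of play. Origin at the middle of its underside, which rests on the seat 28 mm above the bench. It need not be handled. (Another such strap lies loose on the bench.)
- spare_clamp: the same arm on the second, identical but empty nest, on the other side of the bench; origin on its hinge axis, axes and angle as for the other clamp. It starts on its open stop and is to be left so.
Things that resemble listed ones, but are neither listed nor needed, are in the scene too. Leave any purple or red look-alike of the nest alone.

How it is judged:
By the outcome, as a careful person would: the job done as asked, in the order asked, and still so for the second after the job is handed in, with the robot touching nothing.
It also fails if it takes over 51 s, if anything falls off the work surface, if the arm or the gripper's body presses on something with over 40 N, if the wrist force passes 120 N, or if a joint passes its speed limit or range.

ROBOT

A 6-joint arm with a two-finger parallel gripper is mounted at the origin on the work surface. World frame = base frame: x ahead of the robot, y to its left, z up, the work surface at z = 0. Lengths are in m, angles in rad, forces in N, time in s.
With the tool pointing down it reaches from about 0.425 to 0.95 m from the base axis. Payload 3.5 kg.
Tool frame: the origin (TCP) lies on the centre line of the jaws, within the pads' length; the fingertips stand 14 mm ahead of it and the grasp point (between the pads) lies 5 mm behind it (ctrl.finger_overhang is the distance from the TCP to the fingertips, in m); z points along the fingers, y is the line along which they close (so a half turn about z gives the same grasp; the last joint's range is limited). The gripper opens to 85 mm and grips with 20 to 120 N. Pads are 22 mm wide; open, the fingers measure 114 mm over their backs; the gripper's body (76 mm by 85 mm) begins 54 mm behind the grasp point. The pads swing forward as they close: fully open they stand 13 mm farther back than shut.
Start: joints at [1.112, 0.286, 1.577, -0, 1.279, -0.15], TCP at [0.205, 0.643, 0.245] pointing down, gripper open.
Joint ranges: [-2.77, 2.77], [-0.9, 2.22], [0.21, 2.48], [-1.53, 4.67], [0.24, 2.81], [-2.84, 2.84]. Speed limits (rad/s): [2.79, 2.79, 3.14, 3.14, 3.14, 3.14].

INTERFACE

Orientations are given as a unit quaternion [x, y, z, w].
In Python, from plant import ctrl gives the robot as it stands.
- The arm moves only by the tool send_rows, never from a script. Its argument "moves" is text: rows parted by semicolons, each of 7 numbers parted by spaces: the turn, a rotation vector about the tool's x, y, z in units of 360 degrees (1.0 is 360 degrees), then the shift along the tool's x, y, z in units of 20 cm (1.0 is 20 cm), then the gripper's target within -1 to 1 (fully open at 1, half-way at 0, shut at -1). A call has 1 to 12 rows; each row is the pose to reach, as a shift and turn from the pose commanded when the call began, along the tool's axes at that moment, turning the shorter way round; what a row does not reach only later rows make up. A row lasts 1/8 s, in which the tool goes at most 62.5 mm and 10.7 degrees, less where a joint would pass 70% of its speed; a pose out of reach is approached as far as the arm can. A call with a number of a shift or a turn outside -1 to 1 is refused whole. A call with a gripper value outside its range is refused whole. The fingers move at their own pace and stop on an object; "newtons" is the grip in N (left out, the last holds). Time passes only in rows, so rows that repeat a pose let the fingers close. It gives the time, the measured TCP pose, the force, the opening and the grip force at its end, in the units of the state.
- ctrl.get_state(): the state, without advancing time (a new reading comes with each control period).
- ctrl.read_camera(name): name is "side" or "top" or "wrist"; returns a dict with "image" (420x560x3 uint8, red, green, blue), "fovy" (degrees; the focal length in pixels is half the picture's height over the tangent of half this angle, whatever the lens; pixels are square), "cx", "cy" (the principal point, pixels), "extrinsics" (4x4, takes a point from camera to world coordinates). Camera axes: x right, y up, looking along -z (the intrinsics and any distortion apply to the point x, -y, -z); pixel columns grow to the right and rows downward; lengths in m; the calibration is good to about 2 mm. The wrist camera is an equidistant fisheye: a pixel r from the principal point sees the ray r / f radians off the axis. A picture is of the moment at which its call begins. There is no depth.
- ctrl.sign_off(): hands the job in; it is judged then, once.
The state is a dict: "time": time; "qpos": joint angles; "dq": joint speeds; "joint_efforts": joint torques, N m; "eef_pos": TCP position; "tcp_rot": TCP orientation; "contact_force": force on the tool from outside, world axes, zero at the start; "wrist_torque": the same for the moment, N m; "opening": opening from 0.0 (shut) to 1.0 (fully open); "finger_force": force on a finger pad.
Only numpy, scipy, OpenCV 4.12 (cv2) and the standard library are available. Lean on these libraries where they do the work, as an engineer would, in place of code of your own. Each camera call takes 0.05 s, during which the arm holds its last target. There are 200 camera calls.

## Working session

There is one attempt and no reset: what is moved stays moved. The work goes in short steps, Python scripts to look and compute and a tool call to move; the robot and the scene stay as the last step left them, time stands still between calls to the robot, and variables do not carry over. Pictures are saved under pics/ and viewed, at most 10 in all, crops included, and the job is handed in when it is done.

Besides the shell and the picture viewer there is one more tool, called by a JSON object that holds its "name" and its "arguments", one argument or row to a line. send_rows: Moves the arm, as the interface text tells. Its arguments: {"type":"object","properties":{"moves":{"type":"string"},"newtons":{"type":"number"}},"required":["moves"]}

```bash
mkdir -p pics; cat > h.py <<'E'
import numpy as np, cv2
from plant import ctrl
from scipy.spatial.transform import Rotation as R
def shot(n,f):
    c=ctrl.read_camera(n); cv2.imwrite(f'pics/{f}.png',cv2.cvtColor(c['image'],cv2.COLOR_RGB2BGR))
    np.savez(f'pics/{f}.npz',**c); return c
def ray(c,u,v):
    f=210/np.tan(np.radians(float(c['fovy']))/2); d=np.array([u-c['cx'],-(v-c['cy']),-f]);E=c['extrinsics']
    return E[:3,3],E[:3,:3]@d
def atz(c,u,v,z):
    o,d=ray(c,u,v); return o+d*(z-o[2])/d[2]
def proj(c,p):
    E=c['extrinsics'];q=E[:3,:3].T@(np.array(p)-E[:3,3]);f=210/np.tan(np.radians(float(c['fovy']))/2)
    return c['cx']+f*q[0]/-q[2], c['cy']-f*q[1]/-q[2]
E
python3 - <<'E'
from h import *
for n in('top','side'):
    c=shot(n,n+'0'); print({k:(c[k].round(3).tolist() if k=='extrinsics' else c[k]) for k in c if k!='image'})
print(ctrl.get_state())
E
```

```text
{'fovy': 47.307073125958894, 'cx': 278.13864902628166, 'cy': 203.16046462750222, 'extrinsics': [[0.022, 0.983, -0.183, 0.202], [-1.0, 0.025, 0.013, 0.198], [0.017, 0.183, 0.983, 1.359], [0.0, 0.0, 0.0, 1.0]]}
{'fovy': 47.747087739495434, 'cx': 274.92271588351775, 'cy': 206.1346546639581, 'extrinsics': [[0.999, 0.026, -0.03, 0.367], [-0.04, 0.674, -0.737, -0.862], [0.001, 0.738, 0.675, 1.046], [0.0, 0.0, 0.0, 1.0]]}
{'time': 0.1, 'qpos': array([ 1.11198050e+00,  2.87151146e-01,  1.57803359e+00,  3.78370626e-07,
        1.27864447e+00, -1.50012776e-01]), 'dq': array([ 0.00037915, -0.00166609, -0.00476256, -0.0003995 , -0.00082327,
        0.00044746]), 'joint_efforts': array([ 4.61096788e-04, -4.07289577e+01, -2.93700939e+01, -1.71313291e-04,
        3.39056649e-03,  1.62060292e-05]), 'eef_pos': array([0.20486737, 0.64255613, 0.24403448]), 'tcp_rot': array([ 1.53788729e-01,  9.88103120e-01, -1.06680810e-03, -3.35359174e-04]), 'contact_force': array([-0.44742283,  0.20036132, -0.52086226]), 'wrist_torque': array([ 0.00546583, -0.00401453, -0.01445002]), 'finger_force': 0.0, 'opening': 0.9989188339828493}
```

View pics/top0.png

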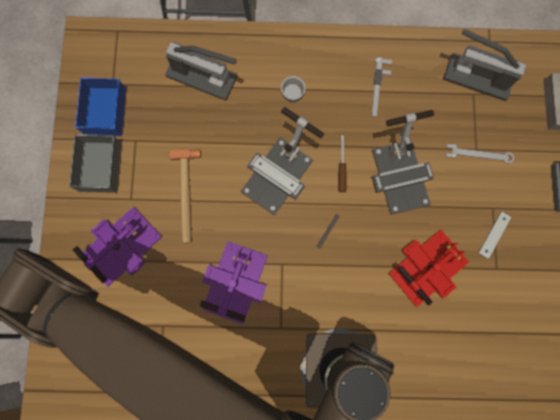

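View pics/side0.png

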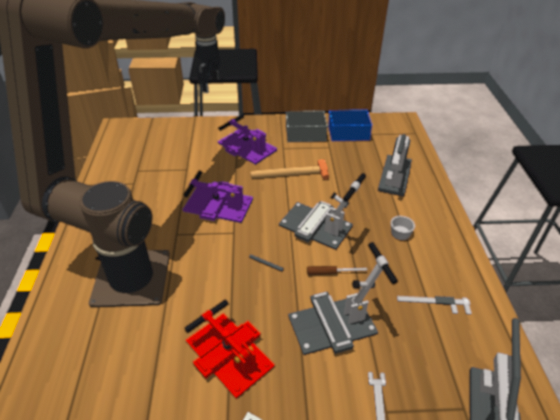

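Candidates:
- Nest at top (276,175), with a bright plate in it.
- Nest at top (402,177), whose seat looks dark and empty.
- Purple look-alikes at (120,247) and (236,283), and a red one at (428,268).
- Grey toggle devices at (202,70) and (484,68).
- The loose strap at (495,235).

I'll check the first two in a crop.

```bash
python3 - <<'E'
import cv2,numpy as np
a=cv2.imread('pics/top0.png')[95:220,235:445]; b=cv2.imread('pics/side0.png')[165:365,270:410]
a=cv2.resize(a,None,fx=3.8,fy=3.8,interpolation=3); cv2.imwrite('pics/cropt.png',a)
b=cv2.resize(b,None,fx=3,fy=3,interpolation=3);cv2.imwrite('pics/crops.png',b)
E
```

```text
(no output)
```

View pics/cropt.png

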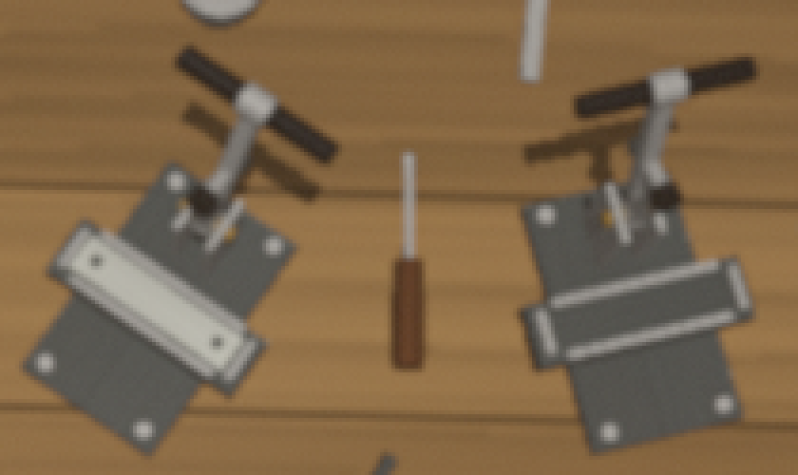

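View pics/crops.png

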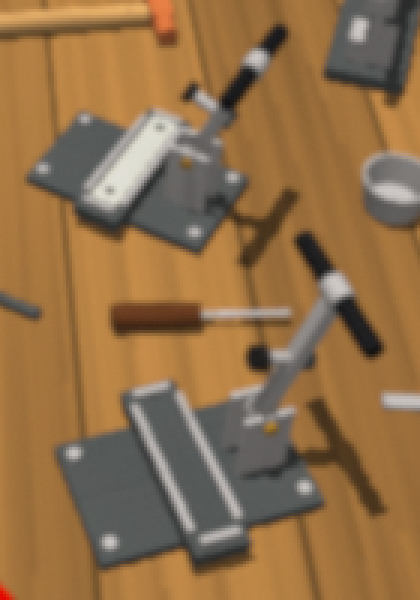

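The loaded nest is the left one: top crop shows a light strap with dark holes at crop (97,261) and (217,342). The right one has a bare dark seat. Now I'll compute the pose.

```bash
python3 - <<'E'
from h import *
c=dict(np.load('pics/top0.npz')); s=dict(np.load('pics/side0.npz'))
T=lambda x,y:(x/3.8+235-.37,y/3.8+95-.37); S=lambda x,y:(x/3+270-.33,y/3+165-.33)
hol=[atz(c,*T(*p),.034) for p in((97,261),(217,342))]
cor=[atz(c,*T(*p),.012) for p in((172,165),(295,245),(150,452),(25,367))]
hs=[atz(s,*S(*p),.034) for p in((159,127),(110,190))]
print('holes',hol,hs,'d',np.linalg.norm(hol[0]-hol[1]))
print('corners',np.round(cor,3), np.mean(cor,0), [np.linalg.norm(cor[i]-cor[(i+1)%4]) for i in range(4)])
def tri(a,b):
    o1,d1=ray(c,*a);o2,d2=ray(s,*b);d1/=np.linalg.norm(d1);d2/=np.linalg.norm(d2)
    t=np.linalg.lstsq(np.c_[d1,-d2],o2-o1,rcond=None)[0];p,q=o1+t[0]*d1,o2+t[1]*d2
    return (p+q)/2,np.linalg.norm(p-q)
h=[tri(T(183,57),S(281,33)),tri(T(330,155),S(225,105))];print('handle ends',h,(h[0][0]+h[1][0])/2)
m=(hol[0]+hol[1])/2; y=hol[0]-hol[1];ya=np.arctan2(-y[0],y[1]); 
e=cor[0]+cor[1]-cor[2]-cor[3]; print('yaw',ya,np.arctan2(e[1],e[0]),'mid',m)
x=np.array([np.cos(ya),np.sin(ya),0]); H=m*[1,1,0]+.065*x+[0,0,.075]
for a in(1.92,0): print(a,H+.14*(-np.cos(a)*x+np.sin(a)*np.array([0,0,1])))
E
```

```text
holes [array([0.56298662, 0.23499387, 0.034     ]), array([0.50300691, 0.14383493, 0.034     ])] [array([0.56323504, 0.23436721, 0.034     ]), array([0.5034237 , 0.14314368, 0.034     ])] d 0.1091215685247215
corners [[0.647 0.18  0.012]
 [0.586 0.084 0.012]
 [0.422 0.192 0.012]
 [0.485 0.288 0.012]] [0.53498784 0.18591303 0.012     ] [np.float64(0.11354783590350244), np.float64(0.19538915676853144), np.float64(0.11444840276978736), np.float64(0.1944538831345689)]
handle ends [(array([0.65990469, 0.17682128, 0.20346653]), np.float64(0.0010539140700507382)), (array([0.59304373, 0.07786757, 0.20324381]), np.float64(0.00102917545568999))] [0.62647421 0.12734442 0.20335517]
yaw -0.5819565696014442 -0.583493950014129 mid [0.53299677 0.1894144  0.034     ]
1.92 [0.62731296 0.12735732 0.20655037]
0 [0.47034261 0.23063886 0.075     ]
```

Consistent: yaw −0.582, hinge (0.587, 0.154, 0.075), and handle centre (0.627, 0.127, 0.205). I'll grip the +y half with the tool down, closing along nest x.

{"name": "send_rows", "arguments": {
  "moves": "0 0 0.293 -0.95 -0.54 -0.3 1;0 0 0.293 -0.95 -0.54 -0.3 1;0 0 0.293 -0.95 -0.54 -0.3 1;0 0 0.293 -0.95 -0.54 -0.3 1;0 0 0.293 -0.95 -0.54 -0.3 1;0 0 0.293 -0.95 -0.54 -0.3 1;0 0 0.293 -0.95 -0.54 -0.3 1;0 0 0.293 -0.95 -0.54 -0.3 1;0 0 0.293 -0.95 -0.54 -0.3 1;0 0 0.293 -0.95 -0.54 -0.3 1;0 0 0.293 -0.95 -0.54 -0.3 1"
}}

```text
time: 1.48
eef_pos: [0.3531, 0.4822, 0.3047]
tcp_rot: [0.879, 0.477, -0.001, 0.0]
contact_force: [0.4, -0.4, -0.5]
opening: 0.998
finger_force: 0.0
```

```bash
cat >> h.py <<'E'
YA=-.5825
X=np.array([np.cos(YA),np.sin(YA),0]);Y=np.array([-X[1],X[0],0]);Z=np.array([0,0,1.])
O=np.array([.533,.1892,0])
def rel(p,st=None):
    st=st or ctrl.get_state(); Rm=R.from_quat(st['tcp_rot'])
    W=R.from_matrix(np.c_[Y,X,-Z]); print('pos',st['eef_pos'].round(4),'F',st['contact_force'].round(1))
    print('turn',((Rm.inv()*W).as_rotvec()/2/np.pi).round(4),'shift',(Rm.inv().apply(p-st['eef_pos'])/.2).round(3))
def tcp(a,y=.04,r=.14,up=0): # TCP for handle gripped at angle a: grasp pt 5mm behind TCP
    return O+.065*X+.075*Z+y*Y+r*(-np.cos(a)*X+np.sin(a)*Z)-(.005-up)*Z
E
python3 -c "
from h import *
rel(tcp(1.92,up=.08))"
```

```text
pos [0.3531 0.4822 0.3047] F [ 0.4 -0.4 -0.5]
turn [-0.      0.0002  0.0008] shift [-0.54   2.119  0.116]
```

{"name": "send_rows", "arguments": {
  "moves": "0 0 0 -0.13 0.5 0 1;0 0 0 -0.27 1 0 1;0 0 0 -0.27 1 0 1;0 0 0 -0.27 1 0 1;0 0 0 -0.27 1 0 1"
}}

```text
time: 2.1
eef_pos: [0.4916, 0.3272, 0.305]
tcp_rot: [0.88, 0.475, -0.0, -0.0]
contact_force: [0.5, -0.5, -0.4]
opening: 0.999
finger_force: 0.0
```

{"name": "send_rows", "arguments": {
  "moves": "0 0 0 -0.13 0.5 0 1;0 0 0 -0.27 1 0 1;0 0 0 -0.27 1 0 1;0 0 0 -0.27 1 0 1;0 0 0 -0.27 1 0 1;0 0 0 -0.27 1 0 1"
}}

```text
time: 2.85
eef_pos: [0.6279, 0.1753, 0.3053]
tcp_rot: [0.879, 0.477, -0.0, -0.0]
contact_force: [-0.6, 0.3, 0.0]
opening: 1.003
finger_force: 0.0
```

```bash
python3 -c "
from h import *
rel(tcp(1.92,up=.0))
shot('wrist','w1')
c=shot('top','top1');print(proj(c,tcp(1.92)),c['cx'])
w=dict(np.load('pics/w1.npz'));print(w['fovy'],w['cx'],w['cy'],w['extrinsics'].round(3))
E=w['extrinsics'];f=210/np.tan(np.radians(float(w['fovy']))/2)
for y in(-.062,0,.04,.062):
  q=E[:3,:3].T@(tcp(1.92,y)+.005*Z-E[:3,3]);th=np.arctan2(np.hypot(q[0],q[1]),-q[2]);ph=np.arctan2(-q[1],q[0])
  print(y,w['cx']+f*th*np.cos(ph),w['cy']+f*th*np.sin(ph))
"
```

```text
pos [0.6279 0.1753 0.3053] F [-0.6  0.3  0. ]
turn [-0.0002 -0.      0.001 ] shift [-0.004  0.131  0.519]
(np.float64(289.0962176172443), np.float64(113.82704744471782)) 278.13864902628166
65.70646984690485 280.4424106487232 208.3119952362856 [[ 0.838  0.52   0.164  0.669]
 [-0.545  0.8    0.25   0.24 ]
 [-0.001 -0.299  0.954  0.435]
 [ 0.     0.     0.     1.   ]]
-0.062 310.315816627086 325.7318703774685
0 314.10573243819647 263.6785821747934
0.04 316.424690845296 215.64649092667915
0.062 317.5608513051732 186.87099189889116
```

View pics/w1.png

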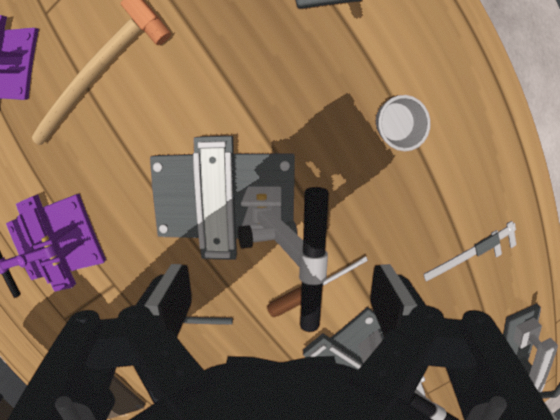

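The wrist view shows the handle from (316,188) to (311,330), which matches the prediction to a few pixels, so I'll descend and grip.

{"name": "send_rows", "arguments": {
  "moves": "0 0 0 0 0.13 0.1 1;0 0 0 0 0.13 0.3 1;0 0 0 0 0.13 0.52 1;0 0 0 0 0.13 0.52 1;0 0 0 0 0.13 0.52 1;0 0 0 0 0.13 0.52 -1;0 0 0 0 0.13 0.52 -1;0 0 0 0 0.13 0.52 -1;0 0 0 0 0.13 0.52 -1;0 0 0 0 0.13 0.52 -1",
  "newtons": 35
}}

```text
time: 4.2
eef_pos: [0.6488, 0.1604, 0.2022]
tcp_rot: [0.88, 0.476, -0.002, -0.003]
contact_force: [-6.8, 3.4, 4.9]
opening: 0.194
finger_force: 34.9
```

```bash
python3 -c "
from h import *
s=ctrl.get_state();print(s['opening'],s['finger_force'])
for a in (1.92,1.75,1.55,1.35,1.15,.95,.75,.55,.35,.2,.1,0,-.03): print(a); rel(tcp(a),s)
" | grep -v pos
```

```text
0.19350594243407734 34.88609969615936
1.92
turn [-0.001   0.0002  0.0005] shift [0.002 0.002 0.003]
1.75
turn [-0.001   0.0002  0.0005] shift [ 0.002 -0.113 -0.027]
1.55
turn [-0.001   0.0002  0.0005] shift [ 0.003 -0.253 -0.037]
1.35
turn [-0.001   0.0002  0.0005] shift [ 0.003 -0.391 -0.02 ]
1.15
turn [-0.001   0.0002  0.0005] shift [ 0.004 -0.524  0.025]
0.95
turn [-0.001   0.0002  0.0005] shift [ 0.004 -0.644  0.096]
0.75
turn [-0.001   0.0002  0.0005] shift [ 0.005 -0.749  0.188]
0.55
turn [-0.001   0.0002  0.0005] shift [ 0.005 -0.833  0.3  ]
0.35
turn [-0.001   0.0002  0.0005] shift [ 0.005 -0.893  0.427]
0.2
turn [-0.001   0.0002  0.0005] shift [ 0.006 -0.921  0.528]
0.1
turn [-0.001   0.0002  0.0005] shift [ 0.006 -0.931  0.597]
0
turn [-0.001   0.0002  0.0005] shift [ 0.006 -0.934  0.667]
-0.03
turn [-0.001   0.0002  0.0005] shift [ 0.006 -0.933  0.688]
```

{"name": "send_rows", "arguments": {
  "moves": "0 0 0 0 -0.06 -0.015 -1;0 0 0 0 -0.115 -0.03 -1;0 0 0 0 -0.18 -0.037 -1;0 0 0 0 -0.255 -0.04 -1;0 0 0 0 -0.325 -0.034 -1;0 0 0 0 -0.393 -0.023 -1;0 0 0 0 -0.46 -0.003 -1;0 0 0 0 -0.526 0.022 -1;0 0 0 0 -0.588 0.055 -1;0 0 0 0 -0.646 0.093 -1;0 0 0 0 -0.7 0.137 -1;0 0 0 0 -0.751 0.185 -1"
}}

```text
time: 5.7
eef_pos: [0.5244, 0.242, 0.1635]
tcp_rot: [0.88, 0.476, 0.0, -0.0]
contact_force: [5.2, 3.6, -0.5]
opening: 0.197
finger_force: 40.7
```

```bash
python3 -c "
from h import *
s=ctrl.get_state();print(s['opening'],s['finger_force'])
for a in (.75,.65,.55,.45,.35,.27,.2,.1,0,-.03): print(a); rel(tcp(a),s)
" | grep -v turn
```

```text
0.19728706118331205 40.68543255329132
0.75
pos [0.5244 0.242  0.1635] F [ 5.2  3.6 -0.5]
0.65
pos [0.5244 0.242  0.1635] F [ 5.2  3.6 -0.5]
0.55
pos [0.5244 0.242  0.1635] F [ 5.2  3.6 -0.5]
0.45
pos [0.5244 0.242  0.1635] F [ 5.2  3.6 -0.5]
0.35
pos [0.5244 0.242  0.1635] F [ 5.2  3.6 -0.5]
0.27
pos [0.5244 0.242  0.1635] F [ 5.2  3.6 -0.5]
0.2
pos [0.5244 0.242  0.1635] F [ 5.2  3.6 -0.5]
0.1
pos [0.5244 0.242  0.1635] F [ 5.2  3.6 -0.5]
0
pos [0.5244 0.242  0.1635] F [ 5.2  3.6 -0.5]
-0.03
pos [0.5244 0.242  0.1635] F [ 5.2  3.6 -0.5]
```

{"name": "send_rows", "arguments": {
  "moves": "0 0 0 0 -0.045 0.055 -1;0 0 0 0 -0.084 0.112 -1;0 0 0 0 -0.116 0.175 -1;0 0 0 0 -0.144 0.239 -1;0 0 0 0 -0.16 0.29 -1;0 0 0 0 -0.172 0.34 -1;0 0 0 0 -0.18 0.39 -1;0 0 0 0 -0.184 0.44 -1;0 0 0 0 -0.185 0.478 -1;0 0 0 0 -0.185 0.485 -1;0 0 0 0 -0.185 0.485 -1"
}}

```text
time: 7.08
eef_pos: [0.4918, 0.2634, 0.0659]
tcp_rot: [0.88, 0.475, -0.001, -0.003]
contact_force: [0.7, 11.3, 0.2]
opening: 0.196
finger_force: 46.1
```

```bash
python3 -c "
from h import *
rel(tcp(0))
"
```

```text
pos [0.4918 0.2634 0.0659] F [ 0.7 11.3  0.2]
turn [-0.0009 -0.0001  0.0003] shift [ 0.003  0.001 -0.021]
```

{"name": "send_rows", "arguments": {
  "moves": "0 0 0 0 0 -0.01 1;0 0 0 0 0 -0.01 1;0 0 0 0 0 -0.01 1;0 0 0 0 0 -0.01 1;0 0 0 0 0 -0.15 1;0 0 0 0 0 -0.35 1;0 0 0 0 0 -0.5 1;0 0 0 0 0 -0.5 1;0 0 0 0 0 -0.5 1"
}}

```text
time: 8.2
eef_pos: [0.4934, 0.261, 0.1662]
tcp_rot: [0.88, 0.476, -0.001, -0.0]
contact_force: [-0.2, 0.0, -0.6]
opening: 0.996
finger_force: 0.0
```

```bash
python3 -c "
from h import *
rel(tcp(0))
s=shot('side','s2');w=shot('wrist','w2')
a=cv2.imread('pics/s2.png')[165:285,240:400];b=cv2.imread('pics/w2.png')
cv2.imwrite('pics/c2.png',np.hstack([cv2.resize(a,(400,300),interpolation=3),cv2.resize(b,(400,300))]))
for y in(-.062,.062): print(proj(s,tcp(0,y)+.005*Z))
E=w['extrinsics'];f=210/np.tan(np.radians(float(w['fovy']))/2)
for y in(-.062,.062):
  q=E[:3,:3].T@(tcp(0,y)+.005*Z-E[:3,3]);th=np.arctan2(np.hypot(q[0],q[1]),-q[2]);ph=np.arctan2(-q[1],q[0])
  print(y,w['cx']+f*th*np.cos(ph),w['cy']+f*th*np.sin(ph))
"
```

```text
pos [0.4934 0.261  0.1662] F [-0.2  0.  -0.6]
turn [-0.0002  0.0002  0.0005] shift [ 0.01  -0.011  0.481]
(np.float64(283.6011143418098), np.float64(210.57798479226224))
(np.float64(303.35712440148734), np.float64(187.7395924852159))
-0.062 278.43891279283565 328.9192973302089
0.062 278.56678054091554 185.2574270928792
```

View pics/c2.png

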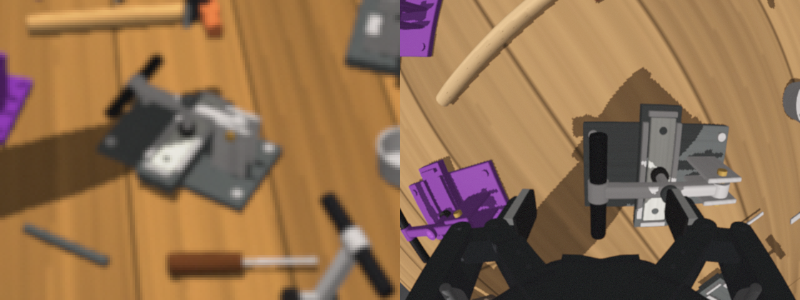

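The clamp is down: handle ends in the wrist view are at about (276,189) and (277,333), within 4 px of the predicted closed pose, and the pad is on the strap. I'll wait out the hold, then re-grip.

{"name": "send_rows", "arguments": {
  "moves": "0 0 0 0 0 0 1;0 0 0 0 0 0 1;0 0 0 0 0 0 1;0 0 0 0 0 0 1;0 0 0 0 0 0 1;0 0 0 0 0 0 1;0 0 0 0 0 0 1;0 0 0 0 0 0 1;0 0 0 0 0 0 1;0 0 0 0 0 0 1;0 0 0 0 0 0 1;0 0 0 0 0 0 1"
}}

```text
time: 9.8
eef_pos: [0.4941, 0.2614, 0.1673]
tcp_rot: [0.88, 0.476, -0.0, 0.0]
contact_force: [-0.4, -0.7, -0.3]
opening: 0.999
finger_force: 0.0
```

{"name": "send_rows", "arguments": {
  "moves": "0 0 0 0.01 -0.01 0.15 1;0 0 0 0.01 -0.01 0.35 1;0 0 0 0.01 -0.01 0.49 1;0 0 0 0.01 -0.01 0.49 1;0 0 0 0.01 -0.01 0.49 1;0 0 0 0.01 -0.01 0.49 -1;0 0 0 0.01 -0.01 0.49 -1;0 0 0 0.01 -0.01 0.49 -1;0 0 0 0.01 -0.01 0.49 -1;0 0 0 0.01 -0.01 0.49 -1",
  "newtons": 45
}}

```text
time: 11.05
eef_pos: [0.4926, 0.2648, 0.0698]
tcp_rot: [0.88, 0.475, -0.001, -0.001]
contact_force: [-4.8, 2.4, 5.3]
opening: 0.193
finger_force: 44.0
```

```bash
python3 -c "
from h import *
s=ctrl.get_state();print(s['opening'],s['finger_force'])
for a in (0,.1,.25,.4,.55,.7,.85,1,1.15,1.3,1.45,1.6,1.75,1.92,1.95): print(a); rel(tcp(a),s)
" | grep -v pos|cut -d] -f2-
```

```text
0.19303496243853943 44.00507926940918
0
 shift [-0.005  0.002 -0.001]
0.1
 shift [-0.005  0.005 -0.071]
0.25
 shift [-0.005  0.023 -0.174]
0.4
 shift [-0.005  0.056 -0.274]
0.55
 shift [-0.005  0.104 -0.367]
0.7
 shift [-0.005  0.165 -0.452]
0.85
 shift [-0.006  0.238 -0.528]
1
 shift [-0.006  0.322 -0.591]
1.15
 shift [-0.006  0.414 -0.641]
1.3
 shift [-0.006  0.513 -0.677]
1.45
 shift [-0.007  0.615 -0.698]
1.6
 shift [-0.007  0.72  -0.703]
1.75
 shift [-0.007  0.825 -0.692]
1.92
 shift [-0.008  0.939 -0.661]
1.95
 shift [-0.008  0.959 -0.654]
```

{"name": "send_rows", "arguments": {
  "moves": "0 0 0 0 0.002 -0.05 -1;0 0 0 0 0.008 -0.11 -1;0 0 0 0 0.023 -0.174 -1;0 0 0 0 0.056 -0.274 -1;0 0 0 0 0.104 -0.367 -1;0 0 0 0 0.165 -0.452 -1;0 0 0 0 0.238 -0.528 -1;0 0 0 0 0.322 -0.591 -1;0 0 0 0 0.414 -0.641 -1;0 0 0 0 0.513 -0.677 -1;0 0 0 0 0.565 -0.69 -1;0 0 0 0 0.615 -0.698 -1"
}}

```text
time: 12.55
eef_pos: [0.5961, 0.1966, 0.2123]
tcp_rot: [0.88, 0.476, -0.001, -0.0]
contact_force: [-6.2, 1.7, 11.6]
opening: 0.193
finger_force: 49.6
```

```bash
python3 -c "
from h import *
s=ctrl.get_state();print(s['opening'],s['finger_force'])
for a in (1.45,1.55,1.65,1.75,1.85,1.92,1.94): print(a); rel(tcp(a),s)
" | grep -v pos|cut -d] -f2-
```

```text
0.19301168821958986 49.56173658370972
1.45
 shift [-0.005 -0.002  0.017]
1.55
 shift [-0.005  0.068  0.012]
1.65
 shift [-0.005  0.138  0.014]
1.75
 shift [-0.005  0.207  0.022]
1.85
 shift [-0.005  0.275  0.038]
1.92
 shift [-0.005  0.322  0.053]
1.94
 shift [-0.006  0.335  0.058]
```

{"name": "send_rows", "arguments": {
  "moves": "0 0 0 0 0.068 -0.005 -1;0 0 0 0 0.138 -0.003 -1;0 0 0 0 0.207 0.005 -1;0 0 0 0 0.275 0.021 -1;0 0 0 0 0.322 0.036 -1;0 0 0 0 0.33 0.038 -1;0 0 0 0 0.33 0.038 -1"
}}

```text
time: 13.42
eef_pos: [0.6495, 0.1613, 0.2014]
tcp_rot: [0.879, 0.476, -0.003, -0.002]
contact_force: [-11.2, 0.9, 8.4]
opening: 0.194
finger_force: 52.7
```

{"name": "send_rows", "arguments": {
  "moves": "0 0 0 0 0 0 1;0 0 0 0 0 0 1;0 0 0 0 0 0 1;0 0 0 0 0 0 1;0 0 0 0 0 0 1;0 0 0 0 0 -0.15 1;0 0 0 0 0 -0.35 1;0 0 0 0 0 -0.5 1;0 0 0 0 0 -0.5 1;0 0 0 0 0 -0.5 1"
}}

```text
time: 14.68
eef_pos: [0.6512, 0.1607, 0.2997]
tcp_rot: [0.88, 0.476, -0.001, -0.0]
contact_force: [0.3, 0.2, -1.4]
opening: 0.999
finger_force: 0.0
```

```bash
python3 -c "
from h import *
rel(tcp(1.92))
s=shot('side','s3');w=shot('wrist','w3')
a=cv2.imread('pics/s3.png')[165:365,260:410];b=cv2.imread('pics/w3.png')
cv2.imwrite('pics/c3.png',np.hstack([cv2.resize(a,(338,450),interpolation=3),cv2.resize(b,(460,450))]))
for y in(-.062,.062):
  u=proj(s,tcp(1.92,y)+.005*Z);print((u[0]-260)*2.25,(u[1]-165)*2.25)
"
```

```text
pos [0.6512 0.1607 0.2997] F [ 0.3  0.2 -1.4]
turn [-0.0003  0.0002  0.0006] shift [-0.005 -0.007  0.491]
191.63851772833908 77.22010580916194
233.29941530094572 21.181965789432468
```

View pics/c3.png

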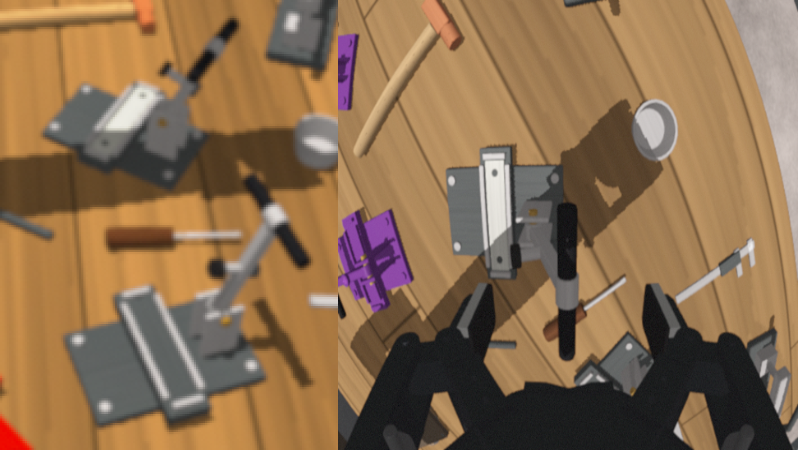

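The clamp is back on its open stop: handle ends in the side crop are at (237,22) and (190,80), as predicted for 1.92. The strap is in its nest, the spare clamp is open, and the gripper is clear.

```bash
python3 -c "
from h import *
print(ctrl.sign_off())"
```

```text
the job is handed in; nothing more can be done
None
```

I swung the loaded nest's clamp shut onto the strap, left it holding by itself for over a second, then returned it to its open stop; the strap is still in its nest, the empty nest's clamp was left open, and the job was handed in at about 15 s.

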